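Stand the fallen tall tea caddy back up on the chabudai

TASK

The tall steel tea caddy has been knocked over on the tea table. Tip it up on its foot, keeping the foot end down on the table rather than picking it up, and leave it standing by itself, cap up, on the spot where it lay. The short steel caddy is empty and stays lying; do not shift it, the teapot or the chopstick box.

Things in the scene. Friction and masses are not known exactly. Their poses are not given: they have to be found in the camera images.
- tall_caddy: Tall tea caddy: rigid closed square steel tin 46 x 46 mm, 150 mm long, plus a round twist cap (38 mm diameter, 20 mm long) on one end; 170 mm in all, 0.2 to 0.4 kg. Starts lying on a side face, crosswise to the robot, cap to the robot's left (+y), up to 23 degrees askew. Grip the tin across its sides. Origin: centre of the foot face (other end from the cap); z: along it, foot to cap.
- short_caddy: The short tea caddy: same steel, same 46 x 46 mm section and the same 38 x 20 mm cap, but the tin is only 70 mm long, 90 mm in all. Also lying on its side; stays as it is. Origin: centre of the foot face; z axis: towards the cap.
- teapot: White ceramic teapot, 112 mm wide and 98 mm tall, with a spout and a straight side handle, standing on the far part of the table. Origin: centre of its underside; z up. Stays as it is.
- chopstick_box: Flat wooden chopstick box, 230 x 50 mm and 26 mm high, lying on the far left part of the table. Origin: centre of its underside; y along its length. Stays as it is.

How it is judged:
By the outcome, as a careful person would: the job done as asked, in the order asked, and still so for the second after the job is handed in, with the robot touching nothing.
It also fails if it takes over 38 s, if anything falls off the work surface, if the arm or the gripper's body presses on something with over 40 N, if the wrist force passes 120 N, or if a joint passes its speed limit or range.

ROBOT

A 7-joint arm with a two-finger parallel gripper is mounted at the origin on the work surface. World frame = base frame: x ahead of the robot, y to its left, z up, the work surface at z = 0. Lengths are in m, angles in rad, forces in N, time in s.
With the tool pointing down it reaches from about 0.4 to 0.85 m from the base axis. Payload 10.4 kg.
Tool frame: the origin (TCP) lies midway between the tips of the shut fingers; the grasp point (between the pads) lies 19 mm behind it (bot.hold_point_z is the distance from the TCP to the grasp point, in m); z points along the fingers, y is the line along which they close (so a half turn about z gives the same grasp; the last joint's range is limited). The gripper opens to 87 mm and grips with 3 to 60 N. Pads are 19 mm wide; open, the fingers measure 117 mm over their backs; the gripper's body (75 mm by 190 mm) begins 51 mm behind the grasp point.
Start: joints at [-1.241, 0.332, -0.065, 1.46, 0.022, 1.35, -0.088], TCP at [0.216, 0.587, 0.223] pointing down, gripper open.
Joint ranges: [-2.6, 2.6], [-0.5, 2.12], [-1.47, 1.34], [0.16, 2.42], [-1.27, 4.41], [0.06, 2.06], [-2.6, 2.6]. Speed limits (rad/s): [2.22, 2.22, 2.79, 2.79, 3.14, 3.14, 3.14].

INTERFACE

Orientations are given as a 3x3 rotation matrix whose columns are the frame's x, y, z axes.
In Python, from plant import bot gives the robot as it stands.
- The arm moves only by the tool drive_tool, never from a script. Its argument "rows" is a list of rows, each a list of 3 entries, a list of its own where there are three numbers: the shift along the tool's x, y, z in m, then the turn, a rotation vector about the tool's x, y, z in degrees, then the gripper command: -1 is fully open, 1 is shut, values between are in proportion. A call has 1 to 12 rows; each row shifts and turns the commanded pose from where the row before left it, along the tool's axes as they then stand; what a row does not reach is not made up. A row lasts 1/8 s, in which the tool goes at most 62.5 mm and 10.7 degrees, less where a joint would pass 70% of its speed; a pose out of reach is approached as far as the arm can. A call is refused whole if a number of a shift passes 0.0625 or a number of a turn 10.7, either way. A call with a gripper value outside its range is refused whole. The fingers move at their own pace and stop on an object; the grip force is fixed at half the most. Time passes only in rows, so rows that do not move let the fingers close. It gives the time, the measured TCP pose, the force, the opening and the grip force at its end, in the units of the state.
- bot.sense(): the state, without advancing time (a new reading comes with each control period).
- bot.read_camera(name): name is "side" or "top"; returns a dict with "img" (400x640x3 uint8, blue, green, red), "fx", "fy", "cx", "cy" (pixels), "R" (3x3) and "t" (3): a world point X has camera coordinates R X + t. Camera axes: x right, y down, z forward; pixel columns grow to the right and rows downward; lengths in m; the calibration is good to about 2 mm. A picture is of the moment at which its call begins. There is no depth.
- bot.finish_job(): hands the job in; it is judged then, once.
The state is a dict: "time": time; "qpos": joint angles; "qd": joint speeds; "joint_efforts": joint torques, N m; "tool_pos": TCP position; "orientation": TCP orientation; "force": force on the tool from outside, world axes, zero at the start; "wrist_torque": the same for the moment, N m; "finger_gap": opening from 0.0 (shut) to 1.0 (fully open); "grip_force": force on a finger pad.
Only numpy, scipy, OpenCV 4.12 (cv2) and the standard library are available. Lean on these libraries where they do the work, as an engineer would, in place of code of your own. Each camera call takes 0.05 s, during which the arm holds its last target. There are 200 camera calls.

## Working session

There is one attempt and no reset: what is moved stays moved. The work goes in short steps, Python scripts to look and compute and a tool call to move; the robot and the scene stay as the last step left them, time stands still between calls to the robot, and variables do not carry over. Pictures are saved under pics/ and viewed, at most 10 in all, crops included, and the job is handed in when it is done.

Besides the shell and the picture viewer there is one more tool, called after "Request:" in YAML: its name, and indented under it one key for each argument. drive_tool: Moves the arm, as the interface text tells. Its arguments: {"type":"object","properties":{"rows":{"type":"array","items":{"type":"array"}}},"required":["rows"]}

```bash
mkdir -p pics; cat > h.py <<'E'
import numpy as np, cv2
from plant import bot
def snap(n,f):
    c=bot.read_camera(n); cv2.imwrite(f,c["img"]); return c
def ray(c,u,v,z):
    R=np.array(c["R"]);t=np.array(c["t"])
    d=R.T@np.array([(u-c["cx"])/c["fx"],(v-c["cy"])/c["fy"],1]);o=-R.T@t
    return o+d*(z-o[2])/d[2]
def proj(c,X):
    p=np.array(c["R"])@X+np.array(c["t"]); return np.round([c["fx"]*p[0]/p[2]+c["cx"],c["fy"]*p[1]/p[2]+c["cy"]],1)
E
python3 - <<'E'
from h import *
for n in("top","side"):
    c=snap(n,f"pics/{n}0.png"); print(n,c["fx"],c["cx"],c["cy"],(-np.array(c["R"]).T@np.array(c["t"])).round(3),np.array(c["R"]).round(2).tolist())
s=bot.sense();print(s["time"],s["tool_pos"],np.round(s["orientation"],3),s["finger_gap"],bot.hold_point_z)
E
```

```text
top 468.31850306347616 318.6864788496986 211.46705118813364 [0.419 0.028 1.114] [[0.02, -1.0, -0.0], [-0.98, -0.02, -0.18], [0.18, 0.01, -0.98]]
side 462.53291166948196 317.8095980954939 199.29490769323195 [ 0.208 -0.409  0.643] [[0.74, -0.67, -0.01], [-0.48, -0.52, -0.7], [0.46, 0.53, -0.71]]
0.1 [0.21584971 0.58617543 0.22183981] [[-0.938  0.345 -0.   ]
 [ 0.345  0.938 -0.001]
 [-0.    -0.001 -1.   ]] 1.0030172454550652 0.0187
```

View pics/top0.png

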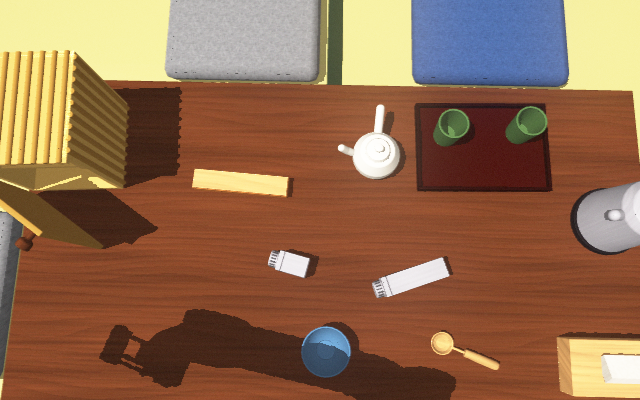

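View pics/side0.png

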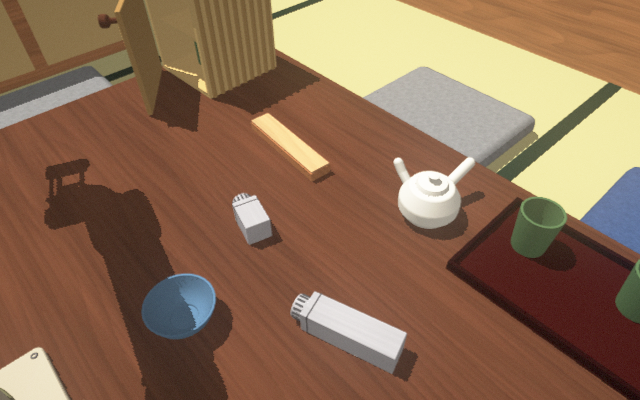

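Top view: the tall caddy runs from its cap at about (375,290) to its foot at about (448,267). The short caddy is at (290,263), the teapot at (377,155) and the box at (242,183). I'll enlarge the tall caddy.

```bash
python3 - <<'E'
import cv2
i=cv2.imread("pics/top0.png")[245:310,360:460]; cv2.imwrite("pics/c1.png",cv2.resize(i,None,fx=8,fy=8,interpolation=cv2.INTER_CUBIC))
E
```

```text
(no output)
```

View pics/c1.png

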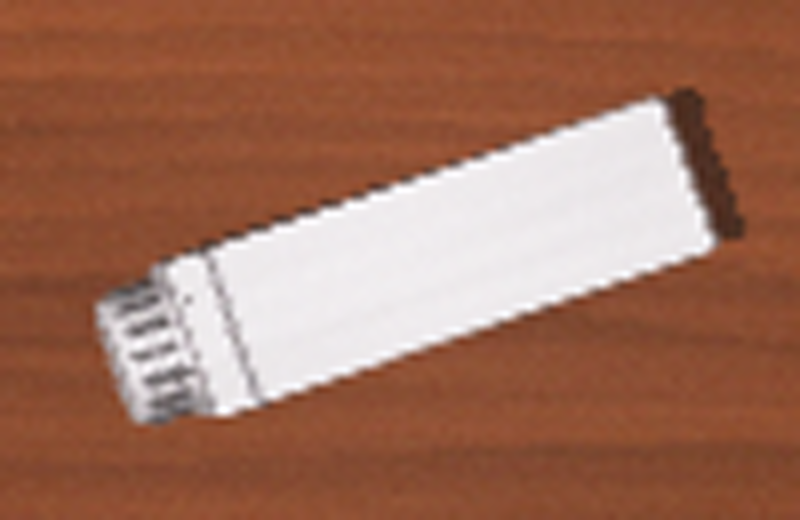

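The top face's corners in the crop: foot end (662,97) and (717,242), shoulder end (158,262) and (215,415).

```bash
python3 - <<'E'
from h import *
c=bot.read_camera("top")
P=[ray(c,360+(u-3.5)/8,245+(v-3.5)/8,.046) for u,v in((662,97),(717,242),(158,262),(215,415))]
P=np.array(P);print(P.round(4))
f=P[:2].mean(0);s=P[2:].mean(0);d=s-f;print("len",np.linalg.norm(d),"w",np.linalg.norm(P[0]-P[1]),np.linalg.norm(P[2]-P[3]),"foot",f,"sh",s,"ang from y",np.degrees(np.arctan2(d[0],d[1])))
sd=bot.read_camera("side");print([proj(sd,p) for p in P])
for u,v in((292,263),(377,165),(242,183)):print(ray(c,u,v,.03))
E
```

```text
[[ 0.5133 -0.2469  0.046 ]
 [ 0.4727 -0.2616  0.046 ]
 [ 0.4633 -0.1037  0.046 ]
 [ 0.4212 -0.1197  0.046 ]]
len 0.15130363373554254 w 0.0431331523164251 0.04509420164708658 foot [ 0.49303438 -0.2542494   0.046     ] sh [ 0.4422656  -0.11171758  0.046     ] ang from y -19.605525506296342
[array([407. , 331.8]), array([395.7, 357.5]), array([313. , 288.6]), array([298.8, 311.9])]
[0.49189576 0.09568838 0.03      ]
[ 0.73044465 -0.09980938  0.03      ]
[0.67866342 0.22119469 0.03      ]
```

```bash
cat >> h.py <<'E'
from scipy.spatial.transform import Rotation as Ro
ps=np.radians(19.6); a=np.array([-np.sin(ps),np.cos(ps),0]); p=np.array([np.cos(ps),np.sin(ps),0]); Z=np.array([0,0,1.])
Q=np.array([.4928,-.2537,0])
def pose(G,lean):  # lean: deg, + = tool z towards a; returns TCP,R from grasp point
    R=Ro.from_matrix(np.c_[a,p,-Z])*Ro.from_euler('y',lean,degrees=True)
    M=R.as_matrix(); return np.array(G)+.0187*M[:,2],M
def here():
    s=bot.sense(); return np.array(s["tool_pos"]),np.array(s["orientation"])
def rows(A,B,n):
    rv=Ro.from_matrix(A[1].T@B[1]).as_rotvec()/n
    S=sum(Ro.from_rotvec(rv*i).as_matrix() for i in range(n))
    s=np.linalg.solve(S,A[1].T@(B[0]-A[0])); print(n,s.round(4).tolist(),np.degrees(rv).round(2).tolist()); return B
E
python3 - <<'E'
from h import *
H=here()
v=(np.array([.47,.17,.25]),pose([0,0,0],0)[1]); rows(H,v,9)
t=pose(Q-.028*a+.17*Z,50); rows(v,t,10)
E
```

```text
9 [-0.0538, -0.0155, -0.0031] [-0.0, 0.0, 5.58]
10 [-0.0437, -0.0121, -0.0078] [0.0, 5.0, -0.0]
```

Request:
drive_tool:
  rows:
    - [[-0.054, -0.0155, -0.003], [0, 0, 5.6], -1]
    - [[-0.054, -0.0155, -0.003], [0, 0, 5.6], -1]
    - [[-0.054, -0.0155, -0.003], [0, 0, 5.6], -1]
    - [[-0.054, -0.0155, -0.003], [0, 0, 5.6], -1]
    - [[-0.054, -0.0155, -0.003], [0, 0, 5.6], -1]
    - [[-0.054, -0.0155, -0.003], [0, 0, 5.6], -1]
    - [[-0.054, -0.0155, -0.003], [0, 0, 5.6], -1]
    - [[-0.054, -0.0155, -0.003], [0, 0, 5.6], -1]
    - [[-0.054, -0.0155, -0.003], [0, 0, 5.6], -1]

```text
time: 1.32
tool_pos: [0.4712, 0.1665, 0.2496]
orientation: [[-0.329, 0.944, 0.0], [0.944, 0.329, 0.0], [0.0, 0.0, -1.0]]
force: [1.5, -0.1, -0.4]
finger_gap: 0.999
grip_force: 0.0
```

Request:
drive_tool:
  rows:
    - [[-0.044, -0.012, -0.008], [0, 5, 0], -1]
    - [[-0.044, -0.012, -0.008], [0, 5, 0], -1]
    - [[-0.044, -0.012, -0.008], [0, 5, 0], -1]
    - [[-0.044, -0.012, -0.008], [0, 5, 0], -1]
    - [[-0.044, -0.012, -0.008], [0, 5, 0], -1]
    - [[-0.044, -0.012, -0.008], [0, 5, 0], -1]
    - [[-0.044, -0.012, -0.008], [0, 5, 0], -1]
    - [[-0.044, -0.012, -0.008], [0, 5, 0], -1]
    - [[-0.044, -0.012, -0.008], [0, 5, 0], -1]
    - [[-0.044, -0.012, -0.008], [0, 5, 0], -1]
    - [[0, 0, 0], [0, 0, 0], -1]

```text
time: 2.7
tool_pos: [0.4951, -0.2748, 0.1514]
orientation: [[-0.201, 0.946, -0.255], [0.605, 0.324, 0.727], [0.77, -0.008, -0.638]]
force: [0.1, 0.3, 0.8]
finger_gap: 1.001
grip_force: 0.0
```

```bash
python3 - <<'E'
from h import *
H=here();t=pose(Q-.028*a+.17*Z,50);s=bot.sense()
print(s["time"],np.round(s["qpos"],2),H[0]-t[0],np.degrees(Ro.from_matrix(H[1].T@t[1]).as_rotvec()).round(1))
E
```

```text
2.7 [ 0.37  0.91  0.57  1.14 -0.74  2.06  1.23] [-0.00227168 -0.00823826 -0.00660703] [ 0.2 -0.4 -0.8]
```

```bash
python3 - <<'E'
from h import *
H=here()
m=pose(Q+.08*a+.17*Z,0); rows(H,m,6)
G=Q+.10*a+.03*Z
g=pose(G,-45); pg=(g[0]-.09*g[1][:,2],g[1]); rows(m,pg,6)
E
```

```text
6 [0.0151, 0.0007, 0.0085] [-0.02, -8.39, -0.14]
6 [0.0153, -0.0, 0.0076] [0.0, -7.5, 0.0]
```

Request:
drive_tool:
  rows:
    - [[0.015, 0.0007, 0.0085], [0, -8.4, -0.1], -1]
    - [[0.015, 0.0007, 0.0085], [0, -8.4, -0.1], -1]
    - [[0.015, 0.0007, 0.0085], [0, -8.4, -0.1], -1]
    - [[0.015, 0.0007, 0.0085], [0, -8.4, -0.1], -1]
    - [[0.015, 0.0007, 0.0085], [0, -8.4, -0.1], -1]
    - [[0.015, 0.0007, 0.0085], [0, -8.4, -0.1], -1]
    - [[0.0153, 0, 0.0076], [0, -7.5, 0], -1]
    - [[0.0153, 0, 0.0076], [0, -7.5, 0], -1]
    - [[0.0153, 0, 0.0076], [0, -7.5, 0], -1]
    - [[0.0153, 0, 0.0076], [0, -7.5, 0], -1]
    - [[0.0153, 0, 0.0076], [0, -7.5, 0], -1]
    - [[0.0153, 0, 0.0076], [0, -7.5, 0], -1]

```text
time: 4.2
tool_pos: [0.4458, -0.1072, 0.0863]
orientation: [[-0.234, 0.939, 0.251], [0.66, 0.343, -0.668], [-0.713, 0.009, -0.701]]
force: [1.4, 0.4, -1.2]
finger_gap: 0.999
grip_force: 0.0
```

Request:
drive_tool:
  rows:
    - [[0, 0, 0], [0, 0, 0], -1]

```text
time: 4.32
tool_pos: [0.4443, -0.1072, 0.0845]
orientation: [[-0.242, 0.938, 0.247], [0.658, 0.346, -0.668], [-0.713, 0.001, -0.702]]
force: [-0.2, -1.1, 0.8]
finger_gap: 0.998
grip_force: 0.0
```

```bash
python3 - <<'E'
from h import *
H=here();s=bot.sense();G=Q+.10*a+.03*Z
g=pose(G,-45); pg=(g[0]-.09*g[1][:,2],g[1])
print(s["time"],np.round(s["qpos"],2));rows(H,pg,1); rows(H,g,6)
c=snap("side","pics/s1.png");cv2.imwrite("pics/s1c.png",cv2.resize(c["img"][180:400,200:500],None,fx=2.6,fy=2.6))
E
```

```text
4.325 [-0.81  0.13  0.36  2.32  0.91  1.03 -0.72]
1 [0.0003, -0.0036, 0.0056] [0.48, 0.45, 0.41]
6 [0.0001, -0.0007, 0.0159] [0.08, 0.08, 0.07]
```

View pics/s1c.png

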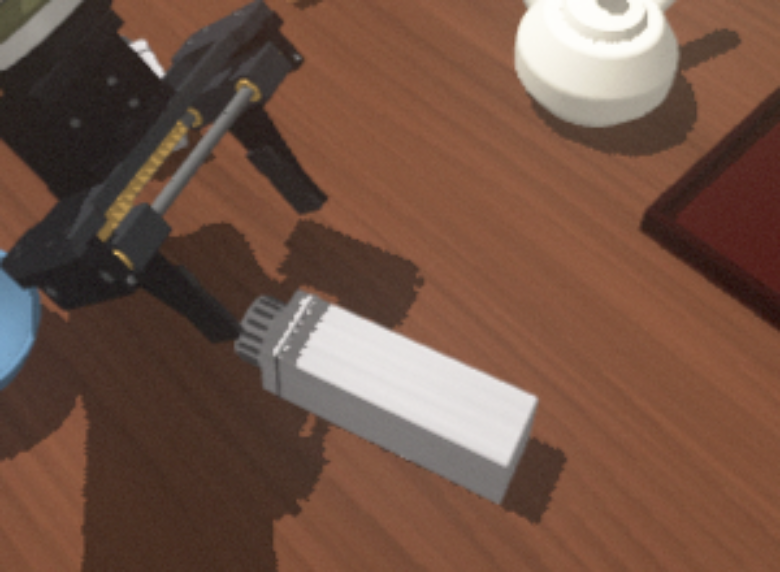

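Side view agrees with the measured corners: foot top corners at (406,333) and (395,358), predicted (407,332) and (396,357). The fingers straddle the caddy, so I'm going in.

Request:
drive_tool:
  rows:
    - [[0, -0.0007, 0.016], [0.1, 0.1, 0.1], -1]
    - [[0, -0.0007, 0.016], [0.1, 0.1, 0.1], -1]
    - [[0, -0.0007, 0.016], [0.1, 0.1, 0.1], -1]
    - [[0, -0.0007, 0.016], [0.1, 0.1, 0.1], -1]
    - [[0, -0.0007, 0.016], [0.1, 0.1, 0.1], -1]
    - [[0, -0.0007, 0.015], [0.1, 0.1, 0.1], -1]
    - [[0, 0, 0], [0, 0, 0], -1]

```text
time: 5.25
tool_pos: [0.4643, -0.1752, 0.0198]
orientation: [[-0.226, 0.946, 0.232], [0.673, 0.324, -0.665], [-0.704, 0.006, -0.71]]
force: [-0.4, 0.5, 0.5]
finger_gap: 1.0
grip_force: 0.0
```

```bash
python3 - <<'E'
from h import *
H=here();g=pose(Q+.10*a+.03*Z,-45);rows(H,g,1)
c=snap("top","pics/t1.png");cv2.imwrite("pics/t1c.png",cv2.resize(c["img"][180:340,320:500],None,fx=3.6,fy=3.6))
E
```

```text
1 [0.0044, 0.0005, -0.0002] [-0.25, -0.24, -0.73]
```

View pics/t1c.png

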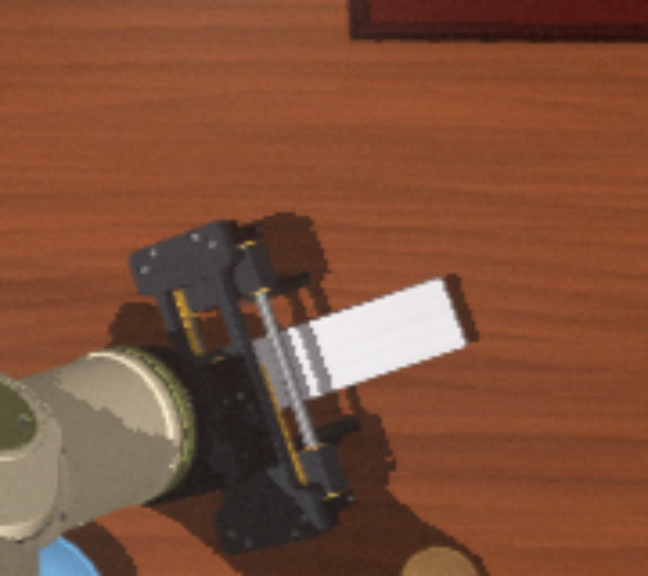

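The top view shows the tin centred between the fingers, so I'll close them.

Request:
drive_tool:
  rows:
    - [[0.002, 0.0, 0], [0, 0, 0], 1]
    - [[0, 0, 0], [0, 0, 0], 1]
    - [[0, 0, 0], [0, 0, 0], 1]
    - [[0, 0, 0], [0, 0, 0], 1]
    - [[0, 0, 0], [0, 0, 0], 1]
    - [[0, 0, 0], [0, 0, 0], 1]

```text
time: 6.05
tool_pos: [0.4634, -0.1726, 0.0172]
orientation: [[-0.229, 0.945, 0.233], [0.672, 0.327, -0.665], [-0.705, 0.004, -0.71]]
force: [-1.7, 1.1, 2.1]
finger_gap: 0.528
grip_force: 30.0
```

```bash
python3 - <<'E'
from h import *
H=here();G=H[0]-.0187*H[1][:,2];d=G-Q;g=d@a;h=d[2];print(g,d@p,h)
s=bot.sense();print(s["finger_gap"],s["grip_force"],s["force"],np.degrees(np.arctan2(H[1][:,2]@a,-H[1][2,2])))
# rotation about pivot edge, 5 deg per row, in tool frame
w=H[1].T@p; 
for dth in(5,):
    Rw=Ro.from_rotvec(np.radians(dth)*p).as_matrix()
    B=(Q+Rw@(H[0]-Q),Rw@H[1]); rows(H,B,1)
E
```

```text
0.09943532983109041 -0.0004245332353938827 0.03051500361523768
0.5278967512285044 29.995814692229033 [-1.6704155   1.123377    2.06473474] -44.80096350835765
1 [-0.0066, 0.0, -0.004] [0.05, 5.0, -0.02]
```

Request:
drive_tool:
  rows:
    - [[-0.0066, 0, -0.004], [0, 5, 0], 1]
    - [[-0.0066, 0, -0.004], [0, 5, 0], 1]
    - [[-0.0066, 0, -0.004], [0, 5, 0], 1]
    - [[-0.0066, 0, -0.004], [0, 5, 0], 1]
    - [[-0.0066, 0, -0.004], [0, 5, 0], 1]
    - [[-0.0066, 0, -0.004], [0, 5, 0], 1]
    - [[0, 0, 0], [0, 0, 0], 1]

```text
time: 6.92
tool_pos: [0.4701, -0.1938, 0.0588]
orientation: [[-0.311, 0.946, 0.088], [0.915, 0.323, -0.241], [-0.256, 0.005, -0.967]]
force: [0.4, 0.1, -3.6]
finger_gap: 0.527
grip_force: 30.0
```

```bash
cat >> h.py <<'E'
g0,h0,l0=.0994,.0305,-44.8
def ideal(th):
    r=np.radians(th); return pose(Q-.0004*p+(g0*np.cos(r)-h0*np.sin(r))*a+(g0*np.sin(r)+h0*np.cos(r))*Z,l0+th)
E
python3 - <<'E'
from h import *
H=here();rows(H,ideal(30),1);s=bot.sense();print(s["force"],np.round(s["qpos"],2))
c=snap("side","pics/s2.png");cv2.imwrite("pics/s2c.png",cv2.resize(c["img"][180:400,200:500],None,fx=2.6,fy=2.6))
E
```

```text
1 [0.0022, 0.0008, 0.0002] [0.1, 0.06, -0.82]
[ 0.37272327  0.12540404 -3.58015943] [-0.29  0.15  0.47  2.11  0.23  0.78  0.34]
```

View pics/s2c.png

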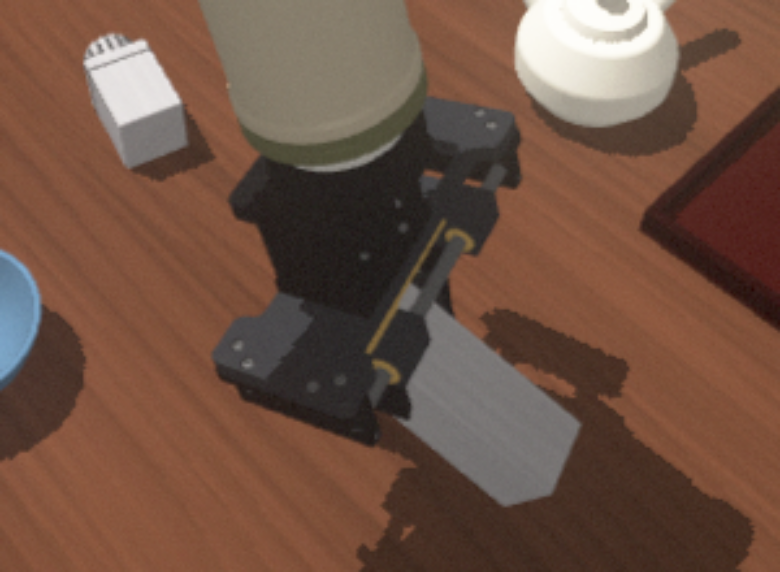

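The side view shows the caddy tilted about 30° and the short caddy undisturbed. The force could mean the foot is barely touching, so I'll press down gently and watch the force.

Request:
drive_tool:
  rows:
    - [[0.002, 0, 0.0015], [0, 0, 0], 1]
    - [[0, 0, 0], [0, 0, 0], 1]

```text
time: 7.22
tool_pos: [0.4691, -0.1899, 0.0558]
orientation: [[-0.316, 0.945, 0.087], [0.913, 0.328, -0.241], [-0.256, 0.003, -0.967]]
force: [-1.3, -2.2, 1.7]
finger_gap: 0.525
grip_force: 30.0
```

```bash
python3 - <<'E'
from h import *
c=bot.read_camera("side")
for k in(-.023,.023):print((proj(c,Q+k*p)-[200,180])*2.6)
F=[];
for i in range(5):
    bot.read_camera("side"); F.append(bot.sense()["force"])
print(np.mean(F,0),np.std(F,0)); rows(here(),ideal(30),1)
E
```

```text
[497.64 501.8 ]
[528.06 432.38]
[-1.03717597 -0.71304607  0.36419439] [0.25342699 0.397272   0.22063468]
1 [-0.0023, 0.0004, -0.0015] [0.08, -0.03, -0.55]
```

Foot contact is confirmed: the vertical force changed from -3.6 to about 0, and the foot edge sits where predicted. Carrying on.

```bash
python3 - <<'E'
from h import *
H=here()
def b(th): t=ideal(th); return (t[0]-.0015*Z,t[1])
rows(H,b(60),6)
E
```

```text
6 [-0.0069, 0.0001, -0.0041] [0.04, 5.0, -0.09]
```

Request:
drive_tool:
  rows:
    - [[-0.0068, 0, -0.004], [0, 5, -0.1], 1]
    - [[-0.0068, 0, -0.004], [0, 5, -0.1], 1]
    - [[-0.0068, 0, -0.004], [0, 5, -0.1], 1]
    - [[-0.0068, 0, -0.004], [0, 5, -0.1], 1]
    - [[-0.0068, 0, -0.004], [0, 5, -0.1], 1]
    - [[-0.0068, 0, -0.004], [0, 5, -0.1], 1]
    - [[0, 0, 0], [0, 0, 0], 1]
    - [[0, 0, 0], [0, 0, 0], 1]

```text
time: 8.52
tool_pos: [0.4828, -0.2279, 0.0825]
orientation: [[-0.326, 0.942, -0.084], [0.908, 0.336, 0.249], [0.262, 0.005, -0.965]]
force: [-3.2, -0.5, 10.6]
finger_gap: 0.526
grip_force: 30.0
```

```bash
python3 - <<'E'
from h import *
H=here()
def b(th,d=.0015): t=ideal(th); return (t[0]-d*Z,t[1])
rows(H,ideal(60),1)
print(here()[1]@np.zeros(3), bot.sense()["force"],(H[0]-ideal(60)[0])@np.c_[a,p,Z],np.round(bot.sense()["qpos"],2))
rows(H,b(89),6)
c=snap("side","pics/s3.png");cv2.imwrite("pics/s3c.png",cv2.resize(c["img"][180:400,200:500],None,fx=2.6,fy=2.6))
E
```

```text
1 [0.0007, 0.0003, -0.0007] [0.26, -0.01, 0.12]
[0. 0. 0.] [-3.16688265 -0.48811947 10.5741724 ] [-0.00053044 -0.00034258 -0.0008205 ] [ 0.11  0.43  0.46  1.72 -0.37  1.26  1.05]
6 [-0.0063, 0.0001, -0.0037] [0.04, 4.83, 0.03]
```

View pics/s3c.png

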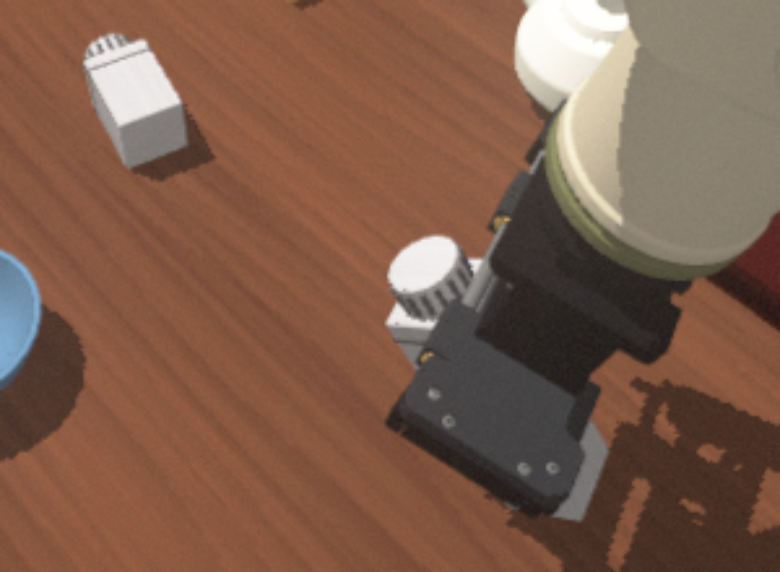

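The side view shows the tilt at about 60° with the foot down. The cap is at crop (430,265) and clear of the gripper. Pressing force is 10 N, so I'll ease it a little as I finish the tip.

Request:
drive_tool:
  rows:
    - [[-0.0063, 0, -0.0038], [0, 4.8, 0], 1]
    - [[-0.0063, 0, -0.0038], [0, 4.8, 0], 1]
    - [[-0.0063, 0, -0.0038], [0, 4.8, 0], 1]
    - [[-0.0063, 0, -0.0038], [0, 4.8, 0], 1]
    - [[-0.0063, 0, -0.0038], [0, 4.8, 0], 1]
    - [[-0.0063, 0, -0.0038], [0, 4.8, 0], 1]
    - [[0, 0, 0], [0, 0, 0], 1]
    - [[0, 0, 0], [0, 0, 0], 1]

```text
time: 9.57
tool_pos: [0.4981, -0.2685, 0.0864]
orientation: [[-0.247, 0.942, -0.229], [0.675, 0.337, 0.656], [0.695, 0.007, -0.719]]
force: [0.9, -1.6, 14.1]
finger_gap: 0.53
grip_force: 30.0
```

```bash
python3 - <<'E'
from h import *
H=here()
s=bot.sense();print(s["force"],s["wrist_torque"],(H[0]-ideal(90)[0])@np.c_[a,p,Z],np.round(s["qpos"],2))
rows(H,ideal(90),1)
c=snap("side","pics/s4.png");cv2.imwrite("pics/s4c.png",cv2.resize(c["img"][180:400,200:500],None,fx=2.6,fy=2.6))
E
```

```text
[ 0.88245134 -1.57023141 14.09237625] [ 1.1937139   0.5623423  -0.07562951] [0.00149998 0.00043668 0.00018219] [ 0.43  0.85  0.38  1.25 -0.6   1.82  1.21]
1 [-0.0012, -0.0004, -0.0009] [0.22, 1.16, 0.34]
```

View pics/s4c.png

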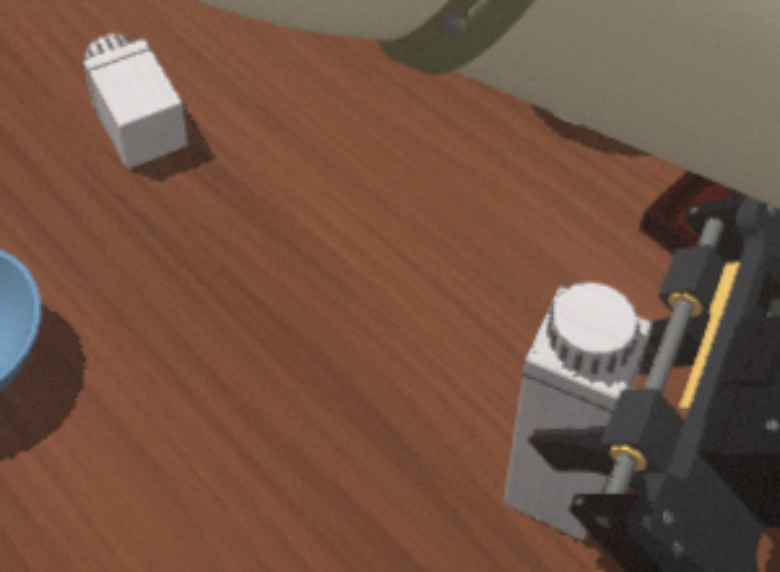

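The side view shows the caddy upright: cap top at crop (593,325), foot edge at (510,500). I'll add the last degree, ease the pressure, then release.

Request:
drive_tool:
  rows:
    - [[-0.001, 0, -0.001], [0, 1, 0], 1]
    - [[0, 0, 0], [0, 0, 0], 1]
    - [[0, 0, 0], [0, 0, 0], 0.8]

```text
time: 10.0
tool_pos: [0.4986, -0.2697, 0.0862]
orientation: [[-0.243, 0.941, -0.234], [0.664, 0.337, 0.667], [0.707, 0.007, -0.707]]
force: [1.4, -0.8, 12.4]
finger_gap: 0.529
grip_force: 30.0
```

Request:
drive_tool:
  rows:
    - [[0, 0, 0], [0, 0, 0], -0.3]
    - [[0, 0, 0], [0, 0, 0], -1]
    - [[0, 0, 0], [0, 0, 0], -1]
    - [[0, 0, 0], [0, 0, 0], -1]
    - [[0, 0, 0], [0, 0, 0], -1]

```text
time: 10.62
tool_pos: [0.4975, -0.27, 0.0845]
orientation: [[-0.241, 0.942, -0.235], [0.665, 0.336, 0.667], [0.707, 0.004, -0.707]]
force: [-0.0, 0.1, -0.4]
finger_gap: 0.971
grip_force: 0.0
```

Request:
drive_tool:
  rows:
    - [[0, 0, -0.01], [0, 0, 0], -1]
    - [[0, 0, -0.015], [0, 0, 0], -1]
    - [[0, 0, -0.02], [0, 0, 0], -1]
    - [[0, 0, -0.025], [0, 0, 0], -1]
    - [[0, 0, -0.025], [0, 0, 0], -1]
    - [[0, 0, -0.02], [0, 0, 0], -1]
    - [[0, 0, 0], [0, 0, 0], -1]

```text
time: 11.5
tool_pos: [0.5245, -0.3484, 0.1669]
orientation: [[-0.241, 0.942, -0.232], [0.666, 0.335, 0.666], [0.706, 0.006, -0.709]]
force: [-0.8, 0.6, -0.7]
finger_gap: 0.997
grip_force: 0.0
```

```bash
python3 - <<'E'
from h import *
c=snap("top","pics/t5.png");d=snap("side","pics/s5.png")
cv2.imwrite("pics/f5.png",np.vstack([c["img"][100:350,150:550],d["img"][100:400,150:550]]))
E
```

```text
(no output)
```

View pics/f5.png

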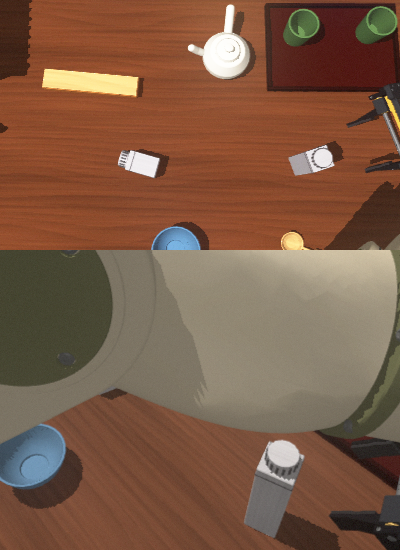

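The caddy stands upright with its cap up at top-picture (320,157), free of the gripper. The teapot, box and short caddy haven't moved.

```bash
python3 -c "
from plant import bot
print(bot.finish_job())"
```

```text
the job is handed in; nothing more can be done
None
```

The tall caddy was tipped up on its foot and stands by itself, cap up, at the foot end of where it lay; the short caddy, teapot and chopstick box look unmoved in the last pictures, and the job was handed in at about 11.6 s.

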